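# Dock the card tray and hold a spring clip open over the cards

### The arm

A 6-joint arm with a two-finger parallel gripper is mounted at the origin on the work surface. World frame = base frame: x ahead of the robot, y to its left, z up, the work surface at z = 0. Lengths are in mm, angles in rad, forces in N, time in s.
With the tool pointing down it reaches from about 350 to 775 mm from the base axis. Payload 7.3 kg.
Tool frame: the origin (TCP) lies on the mounting face of the last link; the fingertips stand 178 mm ahead of it and the grasp point (between the pads) lies 159 mm ahead of it (bot.grip_point_offset is the distance from the TCP to the grasp point, in mm); x points along the fingers, y is the direction in which the jaws open and shut, and the axes are right-handed (so a half turn about x gives the same grasp; the last joint's range is limited). The gripper opens to 92 mm and grips with 3 to 60 N. Pads are 19 mm wide; open, the fingers measure 130 mm over their backs; the gripper's body (75 mm by 190 mm) begins 47 mm behind the grasp point.
Start: joints at [-1.441, 0.342, 1.524, -0, 1.275, -0.146], TCP at [142.986, -505.156, 404.741] pointing down, gripper open.
Joint ranges: [-2.53, 2.53], [-0.77, 2.02], [0.04, 2.7], [-1, 4.14], [0.28, 2.66], [-3.11, 3.11]. Speed limits (rad/s): [2.57, 2.57, 3.14, 3.14, 3.14, 3.14].

### API

Orientations are given as [roll, pitch, yaw] about the fixed x, y, z axes, in that order (R = Rz(yaw) Ry(pitch) Rx(roll)).
In Python, from plant import bot gives the robot as it stands.
- The arm moves only by the tool arm_command, never from a script. Its argument "moves" is a list of rows, each a list of 5 numbers: the shift along the tool's x, y, z in cm, then the turn about the tool's x in degrees, then the opening, from 0 (shut) to 1 (fully open). A call has 1 to 10 rows; each row is the pose to reach, as a shift and turn from the pose measured when the call began, along the tool's axes at that moment; what a row does not reach only later rows make up. A row lasts 1/10 s, in which the tool goes at most 50 mm and 8.59 degrees, less where a joint would pass 70% of its speed; a pose out of reach is approached as far as the arm can. A call with a gripper value outside its range is refused whole. The fingers move at their own pace and stop on an object; the grip force is fixed at half the most. Time passes only in rows, so rows that repeat a pose let the fingers close. It gives the time, the measured TCP pose, the force and the opening at its end, in the units of the state.
- bot.get_obs(): the state, without advancing time (a new reading comes with each control period).
- bot.capture(name): name is "scene" or "top"; returns a dict with "frame" (384x512x3 uint8, blue, green, red), "K" (3x3 intrinsics, pixels), "origin" and "orientation" of the camera in the world. Camera axes: x right, y down, z forward; pixel columns grow to the right and rows downward; lengths in mm; the calibration is good to about 2 mm. A picture is of the moment at which its call begins. There is no depth.
- bot.close_job(): hands the job in, once; it reports no verdict.
The state is a dict: "time": time; "joint_positions": joint angles; "dq": joint speeds; "tau": joint torques, N m; "tool_pos": TCP position; "tcp_rot": TCP orientation; "contact_force": force on the tool from outside, world axes, zero at the start; "moment": the same for the moment, N m; "grip_width": finger opening in mm.
Only numpy, scipy, OpenCV 4.12 (cv2) and the standard library are available. Lean on these libraries where they do the work, as an engineer would, in place of code of your own. Each camera call takes 0.05 s, during which the arm holds its last target.

### The job

Slide the blue tray with the standing index cards along the desk (it has a white tab to hold it by), fully home into the grey dock, without lifting it. Then take the orange spring clip off its rest, squeezed wide open, lower its gaping jaws over the top edge of the cards, one jaw on each side and neither touching the cards, and finish still holding it squeezed wide open there, so that I can slip one more card in: do not let go. Keep the cards upright in the tray and leave the other things on the desk where they are.

Things in the scene. Friction and masses are not known exactly. Their poses are not given: they have to be found in the camera images.
- dock_home (a point): Point on the desk, in the grey dock, where the middle of the tray's underside is when the tray is fully home. x points into the dock (the way the tray slides in), z up.
- tray_center (a point): Middle of the underside of the tray. x points to its front end, which goes into the dock first; the tab is at the other end. The tray starts outside the dock's mouth, a little askew.
- tray_tab (a point): Middle of the white upright tab on the tray: 24 mm long (tray x), 14 mm thick (tray y), from 6 to 56 mm above the desk, pinched across its thickness from above. This point is 35 mm above the desk, 60 mm behind the tray's middle, and stays outside the dock when home. The cards' near edge is 60 mm ahead of it.
- tray: Blue loose tray (origin as tray_center), 150 x 90 mm (x by y), rim 12 mm high, lying flat on the desk, about 0.35 kg. Two cheeks up to 48 mm high hold the cards upright.
- cards_top (a point): Middle of the top edge of the card bundle, 96 mm above the desk when in the tray; x runs along the edge, y across the thickness, z up. It lies 34.5 mm ahead of the tray's middle (tray +x).
- cards_center (a point): Centre of the card bundle, 45 mm below its top edge.
- cards: Stiff white bundle of index cards, 70 mm long (x), 8 mm thick (y), 90 mm tall (z), about 60 g, standing loose, with 1 mm of play a side, in the slot of the tray. Origin at the middle of its underside.
- rest_top (a point): Clip rest fixed to the desk: black foot 60 x 44 x 10 mm with an upright aluminium fin, 4 mm thick (y), 42 mm long (x). This point is the middle of the fin's top edge, 50 mm above the desk. The clip starts pinched astride this fin.
- clip_pin (a point): Middle of the clip's pin (along x). At the start z is up, 79 mm above the desk; jaws hang below (lips 41 mm below the pin), two finger plates rise to 39 mm above it, splayed to 54 mm over their outer tips, A's on the -y side, B's on +y. The frame is lever A's: squeezed evenly, it rolls about x by half the joint's value; x stays along the pin.
- clip: Orange spring clip, loose, 36 mm wide along its pin, 60 g: levers A and B on the pin (origin as clip_pin). Pinch the plates together along y from above, pads about 28 mm above the pin, finger ends 5 mm or more above it: the jaws spread. At the stop the plates are parallel, 28 mm over their outsides; the lips hang 38 mm below the pin, 28 mm apart.
- jaw_a (a point): Inner face of the lip at the end of jaw A (on lever A), middle of its width; the lip is a 5 mm round bar along the pin direction, so its lowest point is 2.5 mm below.
- jaw_b (a point): The same on jaw B. The gape of the clip is the distance between jaw_a and jaw_b.
- clip_arm (a joint): Opening of the clip, rad: 0 when it pinches the 4 mm fin, -0.1 shut on nothing, 0.6 fully spread on its stop. The spring drives it shut (0.33 N m/rad, 0.15 N m at 0): squeezing takes about 4 N at the plates' tips to begin, 8 to 12 N to hold fully open; 20 to 30 N of grip holds it firmly on its stop.
- dock: Grey dock fixed to the desk, 108 mm wide; same origin and axes as dock_home. Side walls 20 mm high, 96 mm apart inside, from x = +5 mm to the back stop at x = +75 mm (45 mm high); flared cheeks widen the mouth from x = +5 to -18 mm. Lips 16 to 20 mm above the desk overhang each side by 8 mm: the tray slides in under them.
- dish: Small blue ceramic dish, 76 mm across, 32 mm high; to be left alone.
- stapler: Red and black stapler, 130 x 36 x 42 mm; to be left alone.
- tape_roll: Yellow roll, 84 mm across, 24 mm high; to be left alone.
- note_block: Yellow block of notes, 76 x 76 x 30 mm; to be left alone.
Mind the look-alikes: they are no part of the job. There is more than one size of the clip; the job needs the middle-sized.

How it is judged (in metres and radians):
On the way, in this order (a step that is already met when the one before it is completed fails the run):
1. the tray is fully home in the dock, while the clip is still on its rest (x of tray_center in the frame of dock_home above -0.006 m and y of tray_center in the frame of dock_home between -0.006 and 0.006 m and height (world z) of tray_center below 0.006 m and angle between the x axis of tray_center and the x axis of dock_home, either way round below 0.06 rad and distance between clip_pin and rest_top below 0.045 m), for 0.2 s.
2. the clip, spread open, has been taken off its rest in the gripper (value of joint clip_arm above 0.35 rad and distance between clip_pin and rest_top above 0.07 m and contact force between clip and the fingers above 2 N), for 0.2 s.
At the end, for the whole second after the job is handed in: Tray home within 6 mm and 0.06 rad; cards upright within 0.15 rad. Clip held at rest by the fingers, spread over 0.4 rad, touching nothing else; lips 5 to 33 mm below the cards' top edge, within 35 mm of its middle, one each side and 1.5 mm clear; pin within 0.35 rad of the edge (x of tray_center in the frame of dock_home above -0.006 m and y of tray_center in the frame of dock_home between -0.006 and 0.006 m and height (world z) of tray_center below 0.006 m and angle between the x axis of tray_center and the x axis of dock_home, either way round below 0.06 rad and ((y of jaw_a in the frame of cards_top above 0.0055 m and y of jaw_b in the frame of cards_top below -0.0055 m) or (y of jaw_b in the frame of cards_top above 0.0055 m and y of jaw_a in the frame of cards_top below -0.0055 m)) and z of jaw_a in the frame of cards_top between -0.033 and -0.005 m and x of jaw_a in the frame of cards_top between -0.035 and 0.035 m and z of jaw_b in the frame of cards_top between -0.033 and -0.005 m and x of jaw_b in the frame of cards_top between -0.035 and 0.035 m and value of joint clip_arm above 0.4 rad and angle between the x axis of clip_pin and the x axis of cards_top, either way round below 0.35 rad and contact force between clip and the fingers above 2 N and contact force between each of clip, the fingers and cards below 0.3 N and contact force between clip and tray below 0.3 N and contact force between clip and dock below 0.3 N and linear speed of clip below 0.03 m/s and linear speed of tray below 0.02 m/s and angle between cards_top's own z axis and vertical below 0.15 rad and distance between cards_center and tray_center below 0.075 m); the arm keeps its last pose, push and grip.
It fails at once if the tray is lifted off the desk (height (world z) of tray_center above 0.02 m).
It fails at once if the cards are tipped over (angle between cards_top's own z axis and vertical above 0.4 rad).
It fails at once if the dish, stapler, roll or note block is shoved aside (25 mm) (distance of any of dish, stapler, tape_roll, note_block from where it was at the start of the episode above 0.025 m).
It also fails if it takes over 61 s, if anything falls off the work surface, if the arm or the gripper's body presses on something with over 40 N, if the wrist force passes 120 N, or if a joint passes its speed limit or range.

## Working session

There is one attempt and no reset: what is moved stays moved. The work goes in short steps, Python scripts to look and compute and a tool call to move; the robot and the scene stay as the last step left them, time stands still between calls to the robot, and variables do not carry over. Pictures are saved under pics/ and viewed, and the job is handed in when it is done.

Besides the shell and the picture viewer there is one more tool, called after "Call:" as name(argument=value, ...), one argument or row to a line, values as JSON. arm_command: Moves the arm, as the interface text tells. Its arguments: {"type":"object","properties":{"moves":{"type":"array"}},"required":["moves"]}

```bash
ls; mkdir -p pics
python3 - <<'E'
from plant import bot
import cv2,pickle
o=bot.get_obs();print(o['time'],o['tool_pos'],o['tcp_rot'],o['grip_width'],bot.grip_point_offset)
for n in('scene','top'):
    c=bot.capture(n);pickle.dump(c,open(f'{n}0.pkl','wb'));cv2.imwrite(f'pics/{n}0.png',c['frame']);print(n,c['K'],c['origin'],c['orientation'])
E
```

```text
pics
0.0 [ 142.95853851 -505.01868143  404.04205193] [-1.71611906  1.56924287  1.70126182] 91.9725200537743 159.20000000000002
scene [[456.32613535   0.         260.76011946]
 [  0.         456.32613535 184.86731459]
 [  0.           0.           1.        ]] [ 892.92115661 -597.92574353 1028.1964257 ] [-2.49839584  0.01066035  0.5555035 ]
top [[369.017402     0.         251.41868681]
 [  0.         369.017402   188.12540562]
 [  0.           0.           1.        ]] [ 298.22334345   -8.3186438  1261.70490953] [-2.96124333  0.00324953 -1.57621692]
```

View pics/scene0.png

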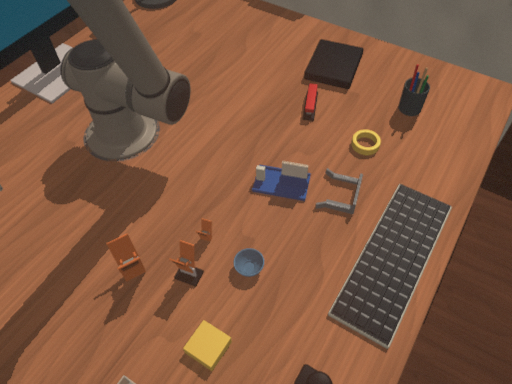

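View pics/top0.png

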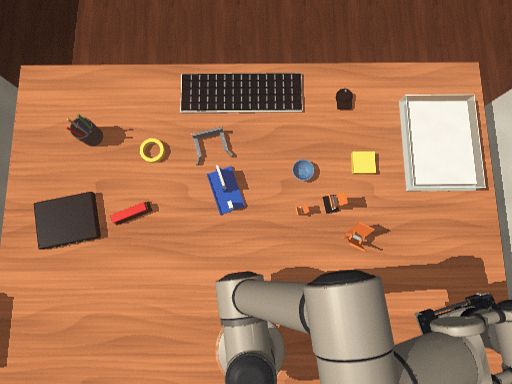

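The top view shows the tray at about (227,191) with its tab at about (230,206), and the dock at about (213,145). There are three orange clips: one at (303,210), one on a black-footed rest at (335,203) and one at (361,236). I'll enlarge both views to tell them apart.

Run:
```python
import cv2,pickle,numpy as np
t=pickle.load(open('top0.pkl','rb'))['frame'];s=pickle.load(open('scene0.pkl','rb'))['frame']
f=lambda im,x0,y0,x1,y1,k:cv2.resize(im[y0:y1,x0:x1],None,fx=k,fy=k,interpolation=cv2.INTER_CUBIC)
cv2.imwrite('pics/c1.png',f(t,180,120,260,220,6))
cv2.imwrite('pics/c2.png',f(t,285,180,395,255,7))
cv2.imwrite('pics/c3.png',f(s,100,210,230,300,6))
cv2.imwrite('pics/c4.png',f(s,240,140,370,220,6))
```

```text
(no output)
```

View pics/c1.png

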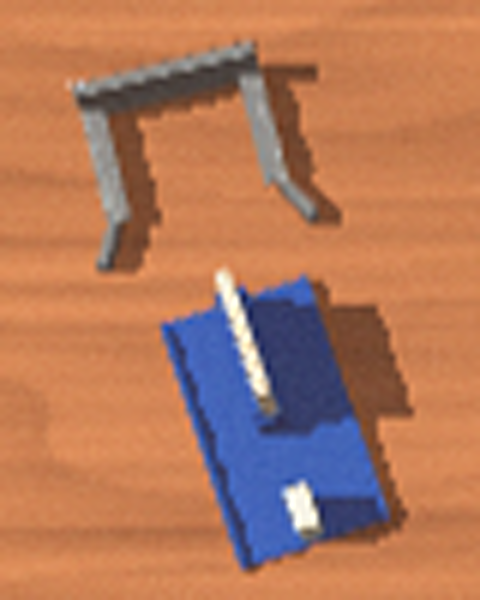

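View pics/c2.png

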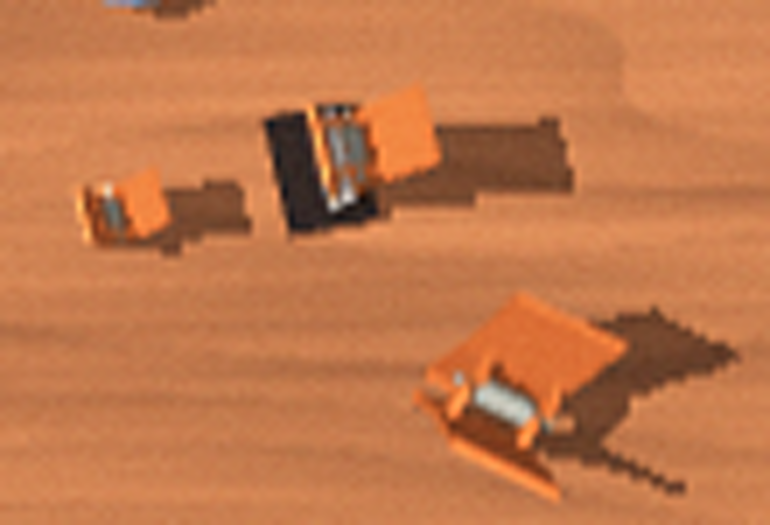

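View pics/c3.png

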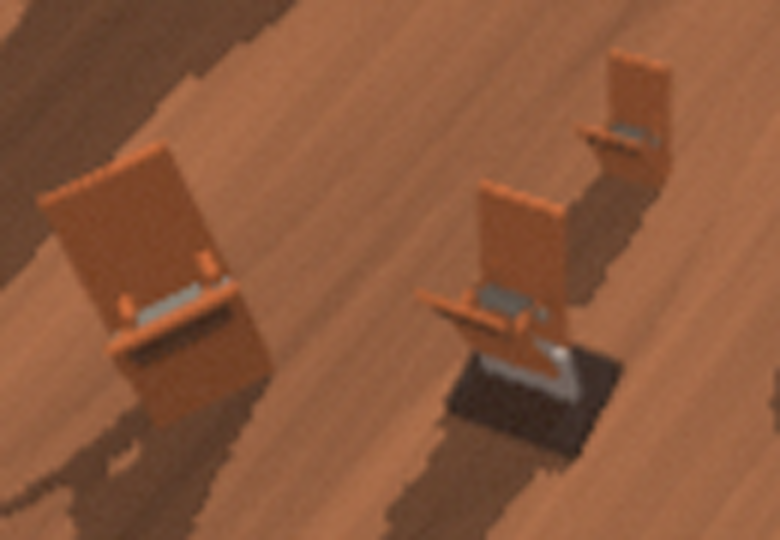

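View pics/c4.png

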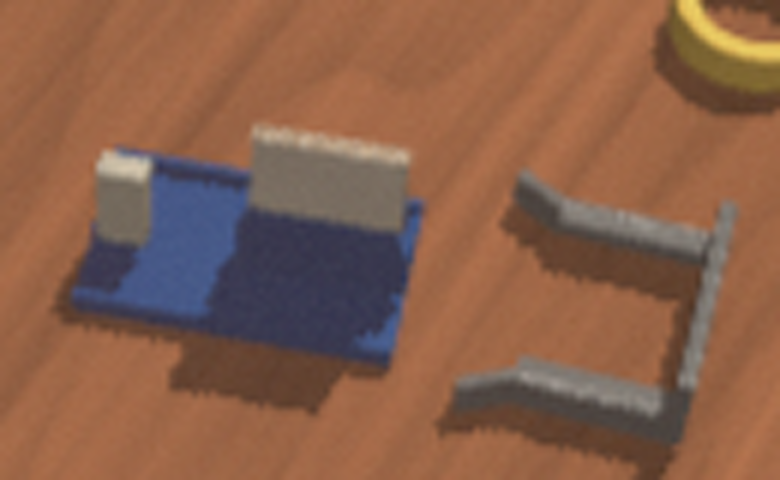

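The middle-sized clip is the one on the black-footed rest, at top (335,203) and scene (187,260). The one at top (303,210) is smaller, the one at (361,236) is larger, and both stand off any rest. Next I'll measure the tray, dock and clip.

```bash
cat > h.py <<'E'
import numpy as np,pickle,cv2
from scipy.spatial.transform import Rotation as R
def ray(c,p):
    d=np.linalg.solve(np.array(c['K']),np.array([p[0],p[1],1.]));
    return np.array(c['origin']),R.from_euler('xyz',c['orientation']).as_matrix()@d
def pl(c,p,z):
    o,d=ray(c,p);return (o+d*(z-o[2])/d[2])
def tri(c1,p1,c2,p2):
    o1,d1=ray(c1,p1);o2,d2=ray(c2,p2);d1/=np.linalg.norm(d1);d2/=np.linalg.norm(d2)
    A=np.stack([d1,-d2],1);s=np.linalg.lstsq(A,o2-o1,rcond=None)[0]
    a=o1+s[0]*d1;b=o2+s[1]*d2;return (a+b)/2,np.linalg.norm(a-b)
def proj(c,X):
    q=np.array(c['K'])@(R.from_euler('xyz',c['orientation']).as_matrix().T@(np.array(X)-np.array(c['origin'])));return q[:2]/q[2]
def load(n):return pickle.load(open(n+'.pkl','rb'))
def un(p,o,k):return [(p[0]+.5)/k-.5+o[0],(p[1]+.5)/k-.5+o[1]]
E
python3 - <<'E'
from h import *
np.set_printoptions(precision=1,suppress=True)
t=load('top0');s=load('scene0')
from plant import bot
o=bot.get_obs();print(R.from_euler('xyz',o['tcp_rot']).as_matrix())
T=lambda x,y:un((x,y),(180,120),6)
S=lambda x,y:un((x,y),(240,140),6)
print('tray rim corners FL FR RR RL')
c=[pl(t,T(*p),12) for p in [(165,325),(308,278),(387,520),(248,568)]]
print(np.array(c)); c=np.array(c)
m=c.mean(0);print('mid',m,np.linalg.norm(c[0]-c[1]),np.linalg.norm(c[1]-c[2]),np.linalg.norm(c[3]-c[2]),np.linalg.norm(c[0]-c[3]))
c2=np.array([pl(s,S(*p),12) for p in [(420,203),(390,358),(72,296),(118,150)]]);print(c2,c2.mean(0))
d=c[:2].mean(0)-c[2:].mean(0);print('yaw tray',np.arctan2(d[1],d[0]))
d=c2[:2].mean(0)-c2[2:].mean(0);print('yaw tray S',np.arctan2(d[1],d[0]))
# tab, z=56 ; cards z=96
tab=pl(t,T(296,500),56);print('tab',tab, 'S',pl(s,S(126,163),56))
print('cards ends top',pl(t,T(222,272),96),pl(t,T(268,405),96),'S',pl(s,S(256,130),96),pl(s,S(408,155),96))
# dock: back wall corners z=45
d1=[pl(t,T(*p),45) for p in [(76,86),(250,42)]];print('dock back outer?',np.array(d1),np.linalg.norm(d1[0]-d1[1]))
print('S back',pl(s,S(730,203),45),pl(s,S(690,392),45))
print('dock lips front z20 outer/inner', [pl(t,T(*p),20) for p in [(107,222),(128,212),(272,182),(290,176)]])
print('flare tips z20', [pl(t,T(*p),20) for p in [(104,266),(314,216)]])
print('S flare',[pl(s,S(*p),20) for p in [(520,175),(457,384)]],'lipstart',[pl(s,S(*p),20) for p in [(562,203),(520,362)]])
E
```

```text
[[-0.   0.3 -1. ]
 [ 0.  -1.  -0.3]
 [-1.  -0.  -0. ]]
tray rim corners FL FR RR RL
[[577.7 148.   12. ]
 [605.1  65.5  12. ]
 [463.4  19.9  12. ]
 [436.5  98.7  12. ]]
mid [520.7  83.   12. ] 86.9835631094643 148.87606076539763 83.2862455064243 149.61752516489506
[[578.7 150.   12. ]
 [609.4  64.   12. ]
 [467.7  18.4  12. ]
 [439.8 103.3  12. ]] [523.9  83.9  12. ]
yaw tray 0.32355547856579425
yaw tray S 0.31773828153332345
tab [468.9  68.9  56. ] S [466.6  68.3  56. ]
cards ends top [588.1 107.1  96. ] [514.7  81.6  96. ] S [523.4  86.8  96. ] [587.5 109.1  96. ]
dock back outer? [[711.2 197.3  45. ]
 [737.   97.6  45. ]] 102.99714875780913
S back [709.5 199.1  45. ] [738.   94.4  45. ]
dock lips front z20 outer/inner [array([637.2, 181.6,  20. ]), array([643.1, 169.5,  20. ]), array([660.6,  86.2,  20. ]), array([664.2,  75.7,  20. ])]
flare tips z20 [array([611. , 182.8,  20. ]), array([640.1,  61.7,  20. ])]
S flare [array([613.5, 183.4,  20. ]), array([643.8,  61.9,  20. ])] lipstart [array([637.9, 178.6,  20. ]), array([662.3,  87.2,  20. ])]
```

```bash
cat >> h.py <<'E'
def plan(g,th):
    """target grasp point g (mm), tray-like yaw th: tool y=(sin,-cos). print shift cm & turn deg"""
    from plant import bot
    o=bot.get_obs();M=R.from_euler('xyz',o['tcp_rot']).as_matrix();p=np.array(o['tool_pos'])
    Mt=np.array([[0,np.sin(th),-np.cos(th)],[0,-np.cos(th),-np.sin(th)],[-1,0,0]])
    cur=p+M[:,0]*bot.grip_point_offset
    tp=np.array(g)-Mt[:,0]*bot.grip_point_offset
    rv=R.from_matrix(M.T@Mt).as_rotvec()
    print('t',round(o['time'],2),'grasp',cur.round(1),'yaw',round(np.arctan2(M[0,1],-M[1,1]),4),'w',round(o['grip_width'],1),'F',np.round(o['contact_force'],1),'M',np.round(o['moment'],2))
    print('shift cm',(M.T@(tp-p)/10).round(3),'turn deg',np.degrees(rv).round(2))
E
python3 -c "
from h import *
plan([467,67,110],.32)"
```

```text
t 0.1 grasp [ 143.  -504.8  244.9] yaw 0.2758 w 91.7 F [ 0.4  0.8 -0.3] M [-0.03 -0.04  0.02]
shift cm [ 13.566 -46.198 -46.751] turn deg [-2.53 -0.01  0.08]
```

Call:
arm_command(
  moves=[
    [3,-46.2,-46.8,-2.5,1],
    [3,-46.2,-46.8,-2.5,1],
    [3,-46.2,-46.8,-2.5,1],
    [3,-46.2,-46.8,-2.5,1],
    [3,-46.2,-46.8,-2.5,1],
    [3,-46.2,-46.8,-2.5,1],
    [3,-46.2,-46.8,-2.5,1],
    [3,-46.2,-46.8,-2.5,1],
    [3,-46.2,-46.8,-2.5,1],
    [3,-46.2,-46.8,-2.5,1],
  ],
)

```text
time: 1.1
tool_pos: [389.8, -68.6, 382.0]
tcp_rot: [-1.931, 1.57, 1.53]
contact_force: [1.0, -1.8, 0.2]
grip_width: 91.7
```

```bash
python3 -c "
from h import *
plan([467,67,80],.32)"
```

```text
t 1.1 grasp [389.8 -68.4 222.8] yaw 0.3193 w 91.7 F [ 1.  -1.8  0.2] M [ 0.01 -0.05 -0.02]
shift cm [ 14.294 -10.439 -11.578] turn deg [-0.04 -0.02  0.06]
```

Call:
arm_command(
  moves=[
    [14.3,-10.4,-11.6,0,1],
    [14.3,-10.4,-11.6,0,1],
    [14.3,-10.4,-11.6,0,1],
    [14.3,-10.4,-11.6,0,1],
    [14.3,-10.4,-11.6,0,1],
    [14.3,-10.4,-11.6,0,1],
    [14.3,-10.4,-11.6,0,1],
    [14.3,-10.4,-11.6,0,1],
  ],
)

```text
time: 1.9
tool_pos: [467.3, 65.7, 240.4]
tcp_rot: [-3.044, 1.569, 0.416]
contact_force: [-0.4, -0.4, 0.3]
grip_width: 92.2
```

Run:
```python
from h import *
from plant import bot
c=bot.capture('scene');pickle.dump(c,open('scene1.pkl','wb'))
cv2.imwrite('pics/s1.png',cv2.resize(c['frame'][120:220,220:370],None,fx=5,fy=5,interpolation=cv2.INTER_CUBIC))
plan([467,67,38],.32)
```

```text
t 1.95 grasp [467.7  65.8  81.3] yaw 0.3177 w 91.2 F [-0.   0.3 -0.3] M [ 0.01 -0.05  0.02]
shift cm [ 4.33  -0.139 -0.   ] turn deg [-0.13 -0.14  0.01]
```

View pics/s1.png

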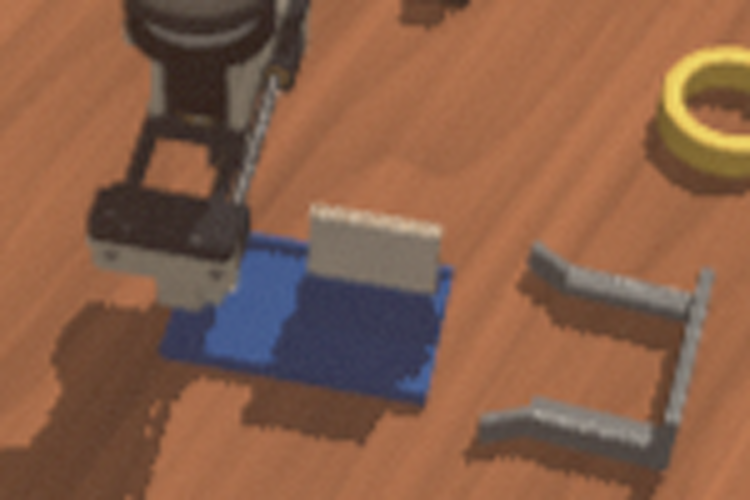

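The gripper stands over the tab (crop pixels about (170,240)), clear of the cards. Next it goes down and pinches.

Call:
arm_command(
  moves=[
    [4.3,-0.1,0,0,1],
    [4.3,-0.1,0,0,1],
    [4.3,-0.1,0,0,1],
    [4.3,-0.1,0,0,0.4],
    [4.3,-0.1,0,0,0.3],
    [4.3,-0.1,0,0,0.25],
    [4.3,-0.1,0,0,0.2],
    [4.3,-0.1,0,0,0.1],
    [4.3,-0.1,0,0,0.1],
    [4.3,-0.1,0,0,0.1],
  ],
)

```text
time: 2.95
tool_pos: [467.1, 66.7, 197.5]
tcp_rot: [-3.054, 1.568, 0.405]
contact_force: [-0.6, 0.8, 0.5]
grip_width: 40.8
```

Run:
```python
from h import *
plan([587,112,38],.248)
```

```text
t 2.95 grasp [467.5  66.8  38.3] yaw 0.3178 w 40.8 F [-0.6  0.8  0.5] M [-0.02  0.01  0.01]
shift cm [  0.061  -0.559 -12.806] turn deg [ 4.   -0.14  0.02]
```

Fingers are still closing, so I'll hold here.

Call:
arm_command(
  moves=[
    [0,0,0,0,0.1],
    [0,0,0,0,0.1],
    [0,0,0,0,0.1],
    [0,0,0,0,0.1],
    [0,0,0,0,0.1],
    [0,0,0,0,0.1],
    [0,0,0,0,0.1],
  ],
)

```text
time: 3.65
tool_pos: [467.1, 66.7, 197.5]
tcp_rot: [-3.019, 1.568, 0.44]
contact_force: [-0.5, 0.9, -0.9]
grip_width: 14.0
```

Run:
```python
from h import *
plan([587,112,38],.248)
```

```text
t 3.65 grasp [467.4  66.9  38.3] yaw 0.3179 w 14.0 F [-0.5  0.9 -0.9] M [0.15 0.07 0.11]
shift cm [  0.058  -0.553 -12.808] turn deg [ 4.   -0.14  0.02]
```

Run:
```python
from h import *
plan([489.9,87.7,38.5],.248)
```

```text
t 3.65 grasp [467.4  66.9  38.3] yaw 0.3179 w 14.0 F [-0.5  0.9 -0.9] M [0.15 0.07 0.11]
shift cm [-0.016 -1.28  -2.825] turn deg [ 4.   -0.14  0.02]
```

Call:
arm_command(
  moves=[
    [0,-0.2,-0.4,0.6,0.1],
    [0,-0.4,-0.9,1.2,0.1],
    [0,-0.7,-1.4,2,0.1],
    [0,-0.9,-1.9,2.8,0.1],
    [0,-1.1,-2.4,3.4,0.1],
    [0,-1.3,-2.8,4,0.1],
    [0,-1.3,-2.8,4,0.1],
    [0,-1.3,-2.8,4,0.1],
  ],
)

```text
time: 4.45
tool_pos: [490.1, 88.2, 197.4]
tcp_rot: [-3.001, 1.567, 0.389]
contact_force: [1.4, 2.0, -2.3]
grip_width: 13.6
```

Run:
```python
from h import *
from plant import bot
plan([645-60*.9694,127-60*.2455,38],.248)
for n in ('scene','top'):
  c=bot.capture(n);pickle.dump(c,open(n+'2.pkl','wb'))
a=load('scene2')['frame'][130:220,240:370];b=load('top2')['frame'][110:230,180:270]
cv2.imwrite('pics/s2.png',cv2.resize(a,None,fx=6,fy=6,interpolation=cv2.INTER_CUBIC))
cv2.imwrite('pics/t2.png',cv2.resize(b,None,fx=5,fy=5,interpolation=cv2.INTER_CUBIC))
```

```text
t 4.45 grasp [490.7  88.4  38.2] yaw 0.2484 w 13.6 F [ 1.4  2.  -2.3] M [0.06 0.06 0.08]
shift cm [ 0.063  0.043 -9.97 ] turn deg [ 0.03 -0.22  0.03]
```

View pics/s2.png

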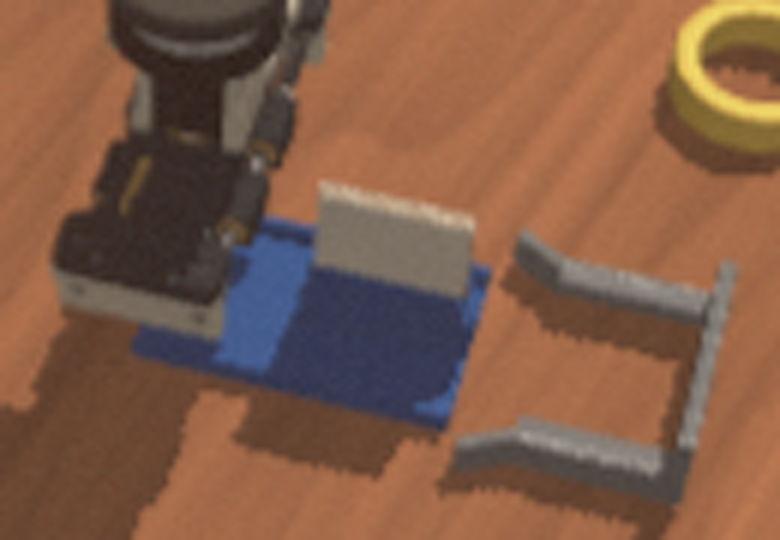

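View pics/t2.png

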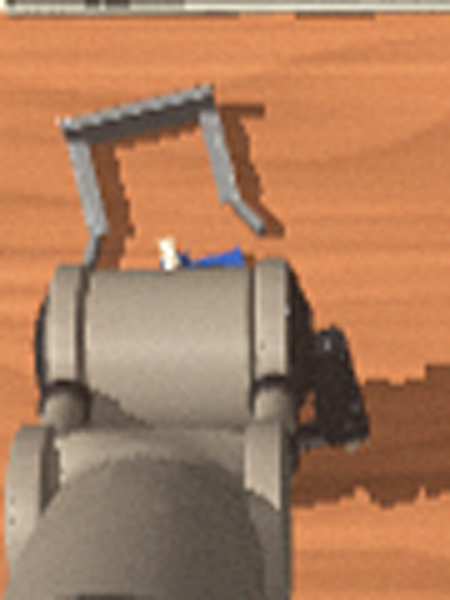

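The tray (front edge from about (490,268) to (445,425) in the scene crop) is square to the dock's mouth and centred on it, so I push in.

Call:
arm_command(
  moves=[
    [0,0,-0.8,0,0.1],
    [0,0,-1.6,0,0.1],
    [0,0,-2.4,0,0.1],
    [0,0,-3.2,0,0.1],
    [0,0,-4.1,0,0.1],
    [0,0,-5,0,0.1],
    [0,0,-5.9,0,0.1],
    [0,0,-6.8,0,0.1],
    [0,0,-7.7,0,0.1],
    [0,0,-8.6,0,0.1],
  ],
)

```text
time: 5.55
tool_pos: [574.1, 109.3, 197.5]
tcp_rot: [-2.998, 1.567, 0.392]
contact_force: [-0.5, -0.6, -4.1]
grip_width: 13.7
```

Run:
```python
from h import *
from plant import bot
plan([645-60*.9694,127-60*.2455,38],.248)
for n in ('scene',):
  c=bot.capture(n);pickle.dump(c,open(n+'3.pkl','wb'))
a=load('scene3')['frame'][130:220,260:370]
cv2.imwrite('pics/s3.png',cv2.resize(a,None,fx=7,fy=6,interpolation=cv2.INTER_CUBIC))
```

```text
t 5.55 grasp [574.6 109.5  38.3] yaw 0.2483 w 13.7 F [-0.5 -0.6 -4.1] M [-0.15  0.4   0.01]
shift cm [ 0.03   0.027 -1.31 ] turn deg [ 0.02 -0.19  0.03]
```

View pics/s3.png

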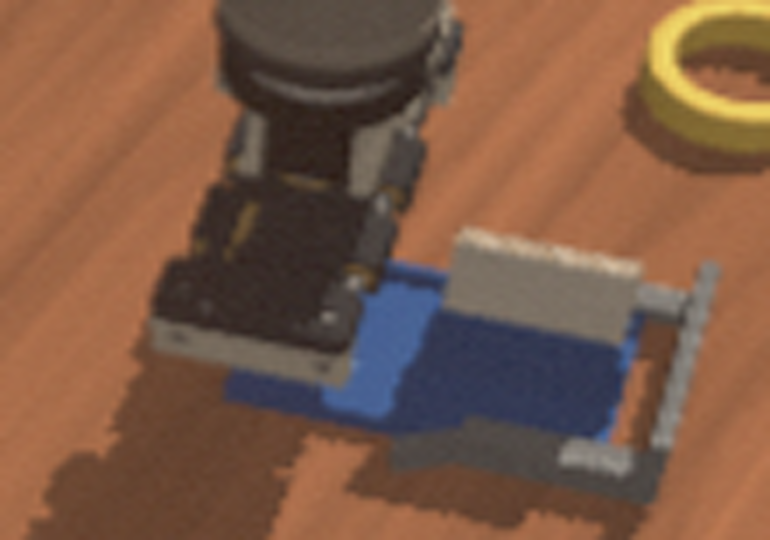

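Going in cleanly. About 13 mm remains, plus a little more to reach contact.

Call:
arm_command(
  moves=[
    [0,0,-0.4,0,0.1],
    [0,0,-0.8,0,0.1],
    [0,0,-1.1,0,0.1],
    [0,0,-1.3,0,0.1],
    [0,0,-1.4,0,0.1],
    [0,0,-1.5,0,0.1],
    [0,0,-1.5,0,0.1],
  ],
)

```text
time: 6.3
tool_pos: [588.8, 113.0, 197.5]
tcp_rot: [-2.866, 1.569, 0.524]
contact_force: [-6.3, -1.6, -1.1]
grip_width: 13.6
```

Run:
```python
from h import *
from plant import bot
plan([645-60*.9694,127-60*.2455,38],.248)
for n in ('scene',):
  c=bot.capture(n);pickle.dump(c,open(n+'3.pkl','wb'))
a=load('scene3')['frame'][130:220,260:370]
cv2.imwrite('pics/s4.png',cv2.resize(a,None,fx=7,fy=6,interpolation=cv2.INTER_CUBIC))
```

```text
t 6.3 grasp [589.1 113.2  38.3] yaw 0.2482 w 13.6 F [-6.3 -1.6 -1.1] M [-0.26  1.09 -0.08]
shift cm [0.034 0.026 0.211] turn deg [ 0.01 -0.12  0.04]
```

View pics/s4.png

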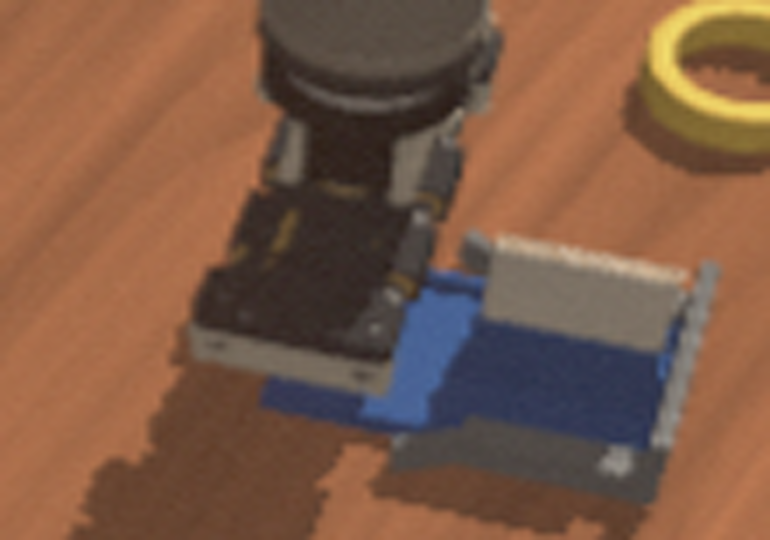

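Force has risen to about 6 N. I'll press on a few mm more to see whether this is the stop.

Call:
arm_command(
  moves=[
    [0,0,-0.1,0,0.1],
    [0,0,-0.2,0,0.1],
    [0,0,-0.3,0,0.1],
    [0,0,-0.3,0,0.1],
  ],
)

```text
time: 6.75
tool_pos: [589.9, 113.3, 197.5]
tcp_rot: [-0.207, 1.566, -3.1]
contact_force: [-12.2, -4.0, 3.9]
grip_width: 14.2
```

Run:
```python
from h import *
plan([645-60*.9694,127-60*.2455,38],.248)
```

```text
t 6.75 grasp [589.2 113.3  38.3] yaw 0.2485 w 14.2 F [-12.2  -4.    3.9] M [-0.67  1.65  0.02]
shift cm [0.03  0.025 0.321] turn deg [0.03 0.24 0.05]
```

Contact: 6 N more force for 1 mm of motion, so the tray is home. I relax the push, open and rise. I also work out the clip's pose from the two initial views.

Call:
arm_command(
  moves=[
    [0,0,0.1,0,0.1],
    [0,0,0.1,0,0.5],
    [0,0,0.1,0,0.5],
    [0,0,0.1,0,0.5],
    [0,0,0.1,0,0.5],
    [0,0,0.1,0,0.5],
    [0,0,0.1,0,0.5],
    [-3,0,0.1,0,0.6],
    [-7,0,0.1,0,0.7],
    [-12,0,0.1,0,0.8],
  ],
)

```text
time: 7.75
tool_pos: [589.0, 113.0, 317.2]
tcp_rot: [-0.2, 1.562, -3.093]
contact_force: [-0.1, 0.1, 0.5]
grip_width: 65.4
```

Run:
```python
from h import *
np.set_printoptions(precision=1,suppress=True)
t=load('top0');s=load('scene0')
T=lambda x,y:un((x,y),(285,180),7)
S=lambda x,y:un((x,y),(100,210),6)
P={}
for n,a,b in [('L+x',(308,108),(566,210)),('L-x',(330,185),(480,182)),('R+x',(420,87),(510,328)),('R-x',(440,155),(418,292))]:
    P[n],e=tri(t,T(*a),s,S(*b));print(n,P[n],'miss',e, 'z118:',pl(t,T(*a),118),pl(s,S(*b),118))
print('foot T z10',[pl(t,T(*p),10) for p in [(265,120),(290,235),(378,215)]])
print('foot S z10',[pl(s,S(*p),10) for p in [(450,408),(575,455),(622,365)]])
from plant import bot
plan([480,-240,150],.2)
```

```text
L+x [ 483.9 -247.2  117.8] miss 1.5169119203685049 z118: [ 483.4 -247.7  118. ] [ 484.6 -246.7  118. ]
L-x [ 449.  -255.1  119. ] miss 1.7766779719190926 z118: [ 448.6 -256.   118. ] [ 449.2 -254.1  118. ]
R+x [ 494.3 -297.7  115.4] miss 3.617848802377289 z118: [ 492.6 -298.3  118. ] [ 496.7 -297.3  118. ]
R-x [ 460.9 -304.7  122.7] miss 0.5736161765871319 z118: [ 461.8 -305.7  118. ] [ 458.5 -303.4  118. ]
foot T z10 [array([ 495., -249.,   10.]), array([ 438.4, -258.9,   10. ]), array([ 447.9, -302.1,   10. ])]
foot S z10 [array([ 450.9, -302.8,   10. ]), array([ 506.3, -292.7,   10. ]), array([ 499. , -250.9,   10. ])]
t 7.75 grasp [587.6 112.9 158. ] yaw 0.2484 w 65.4 F [-0.1  0.1  0.5] M [-0.  -0.1  0. ]
shift cm [ 0.9 31.5 19.2] turn deg [2.8 0.5 0.1]
```

Run:
```python
from h import *
np.set_printoptions(precision=0,suppress=True)
t=load('top0')
T=lambda x,y:un((x,y),(285,180),7)
for p in [(520,293),(628,345),(555,497),(415,395),(430,375)]:
    print([pl(t,T(*p),z)[:2] for z in (0,60,110)])
print('small',[[pl(t,T(*p),z)[:2] for z in (0,60)] for p in [(80,187),(155,168),(170,220)]])
print('dish',[pl(t,p,32)[:2] for p in [(304,160),(304,181)]])
plan([472.5,-276.2,150],.19)
```

```text
[array([ 410., -372.]), array([ 405., -355.]), array([ 401., -340.])]
[array([ 385., -423.]), array([ 381., -403.]), array([ 377., -387.])]
[array([ 312., -383.]), array([ 312., -365.]), array([ 311., -350.])]
[array([ 361., -318.]), array([ 358., -303.]), array([ 356., -291.])]
[array([ 371., -326.]), array([ 367., -311.]), array([ 365., -298.])]
small [[array([ 464., -159.]), array([ 456., -151.])], [array([ 473., -196.]), array([ 465., -187.])], [array([ 447., -202.]), array([ 440., -193.])]]
dish [array([ 620., -187.]), array([ 546., -184.])]
t 7.75 grasp [588. 113. 158.] yaw 0.2484 w 65.4 F [-0.  0.  0.] M [-0. -0.  0.]
shift cm [ 1. 35. 21.] turn deg [3. 0. 0.]
```

Call:
arm_command(
  moves=[
    [-1,35,21,3.3,0.8],
    [-1,35,21,3.3,0.8],
    [-1,35,21,3.3,0.8],
    [-1,35,21,3.3,0.8],
    [-1,35,21,3.3,0.8],
    [-1,35,21,3.3,0.8],
    [-1,35,21,3.3,0.8],
    [-1,35,21,3.3,0.8],
    [-1,35,21,3.3,0.8],
    [-1,35,21,3.3,0.8],
  ],
)

```text
time: 8.75
tool_pos: [470.9, -279.3, 328.2]
tcp_rot: [-0.157, 1.562, -3.111]
contact_force: [0.4, 0.6, 0.5]
grip_width: 73.6
```

Run:
```python
from h import *
np.set_printoptions(precision=2,suppress=True)
from plant import bot
plan([472.5,-276.2,145],.19)
for n in ('scene','top'):
  c=bot.capture(n);pickle.dump(c,open(n+'5.pkl','wb'))
a=load('scene5')['frame'][130:230,270:380];b=load('top5')['frame'][115:215,180:290]
cv2.imwrite('pics/s5.png',np.hstack([cv2.resize(q,None,fx=3.6,fy=5,interpolation=cv2.INTER_CUBIC) if 0 else cv2.resize(q,(396,360),interpolation=cv2.INTER_CUBIC) for q in (a,b)]))
a=load('scene5')['frame'][180:300,100:260]
cv2.imwrite('pics/s6.png',cv2.resize(a,None,fx=5,fy=5,interpolation=cv2.INTER_CUBIC))
```

```text
t 8.75 grasp [ 469.6 -279.4  169. ] yaw 0.1874 w 73.6 F [0.4 0.6 0.5] M [0.02 0.   0.01]
shift cm [ 2.4  -0.28 -0.23] turn deg [-0.15  0.48  0.08]
```

View pics/s5.png

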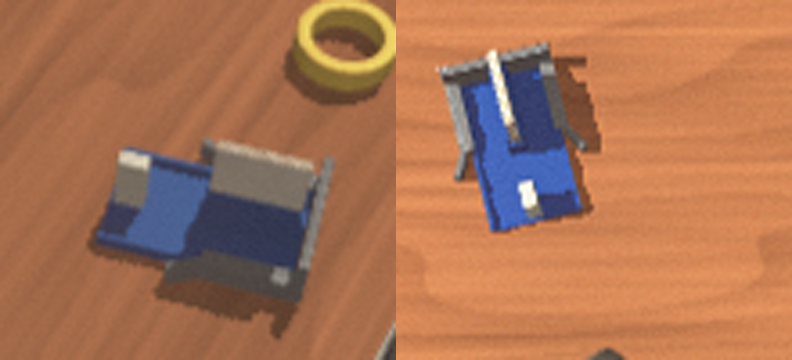

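View pics/s6.png

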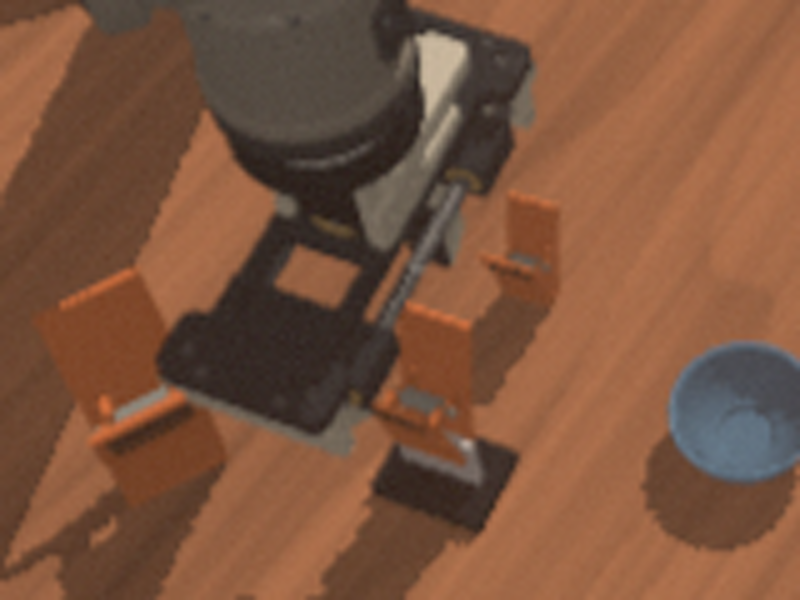

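The tray sits home in the dock with the cards standing, and the clip rest is untouched. Next I lower the open fingers around the clip's plates.

Call:
arm_command(
  moves=[
    [0,-0.3,-0.2,0,0.85],
    [0,-0.3,-0.2,0,0.85],
    [1.5,-0.3,-0.2,0,0.85],
    [2.5,-0.3,-0.2,0,0.85],
    [3.5,-0.3,-0.2,0,0.85],
    [4.5,-0.3,-0.2,0,0.85],
    [5.3,-0.3,-0.2,0,0.85],
    [6.2,-0.3,-0.2,0,0.85],
    [6.2,-0.3,-0.2,0,0.85],
  ],
)

```text
time: 9.75
tool_pos: [472.3, -273.5, 264.8]
tcp_rot: [-0.37, 1.56, 2.962]
contact_force: [0.1, -0.7, 0.8]
grip_width: 78.0
```

Run:
```python
from h import *
np.set_printoptions(precision=2,suppress=True)
from plant import bot
plan([472.5,-276.2,107],.19)
for n in ('scene','top'):
  c=bot.capture(n);pickle.dump(c,open(n+'6.pkl','wb'))
a=load('scene6')['frame'][200:300,120:250]
cv2.imwrite('pics/s7.png',cv2.resize(a,None,fx=6,fy=6,interpolation=cv2.INTER_CUBIC))
```

```text
t 9.75 grasp [ 470.6 -273.2  105.6] yaw 0.1908 w 78.0 F [ 0.1 -0.7  0.8] M [0.04 0.06 0.02]
shift cm [-0.14  0.27  0.03] turn deg [0.05 0.58 0.22]
```

View pics/s7.png

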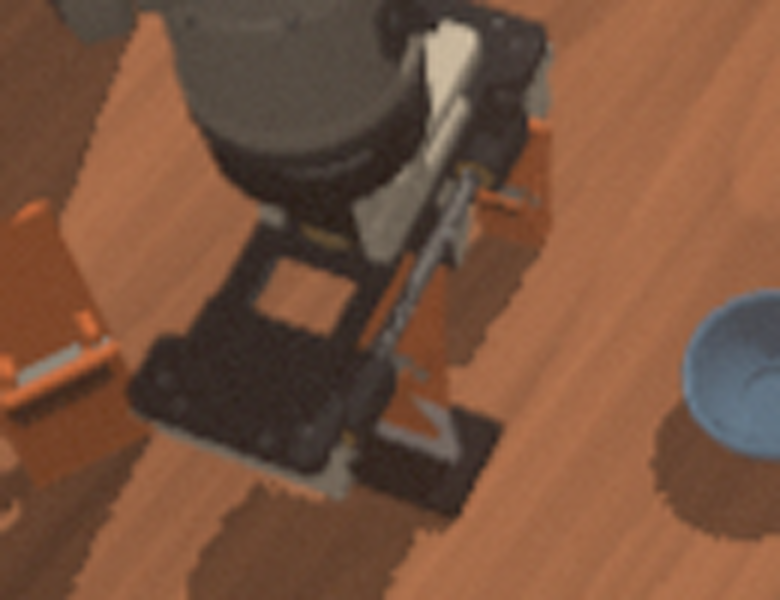

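Call:
arm_command(
  moves=[
    [-0.1,0.3,0,0,0.85],
    [-0.1,0.3,0,0,0.85],
    [-0.1,0.3,0,0,0.7],
    [-0.1,0.3,0,0,0.6],
    [-0.1,0.3,0,0,0.55],
    [-0.1,0.3,0,0,0.5],
    [-0.1,0.3,0,0,0.45],
    [-0.1,0.3,0,0,0.4],
    [-0.1,0.3,0,0,0.35],
    [-0.1,0.3,0,0,0.3],
  ],
)

```text
time: 10.85
tool_pos: [473.2, -276.7, 267.0]
tcp_rot: [-0.261, 1.562, 3.071]
contact_force: [-0.5, -0.0, 0.0]
grip_width: 29.3
```

Call:
arm_command(
  moves=[
    [0,0,0,0,0.2],
    [0,0,0,0,0.1],
    [0,0,0,0,0.0],
    [0,0,0,0,0.0],
    [0,0,0,0,0.0],
    [0,0,0,0,0.0],
    [0,0,0,0,0.0],
  ],
)

```text
time: 11.55
tool_pos: [473.2, -276.7, 267.0]
tcp_rot: [-0.265, 1.562, 3.068]
contact_force: [0.2, 0.3, -1.2]
grip_width: 27.1
```

Run:
```python
from h import *
np.set_printoptions(precision=2,suppress=True)
from plant import bot
plan([472.5,-276.2,107],.19)
for n in ('scene','top'):
  c=bot.capture(n);pickle.dump(c,open(n+'7.pkl','wb'))
a=load('scene7')['frame'][200:300,120:250]
cv2.imwrite('pics/s8.png',cv2.resize(a,None,fx=6,fy=6,interpolation=cv2.INTER_CUBIC))
```

```text
t 11.55 grasp [ 471.7 -276.6  107.8] yaw 0.1908 w 27.1 F [ 0.2  0.3 -1.2] M [-0.06 -0.03  0.06]
shift cm [ 0.08 -0.06  0.06] turn deg [0.05 0.5  0.13]
```

View pics/s8.png

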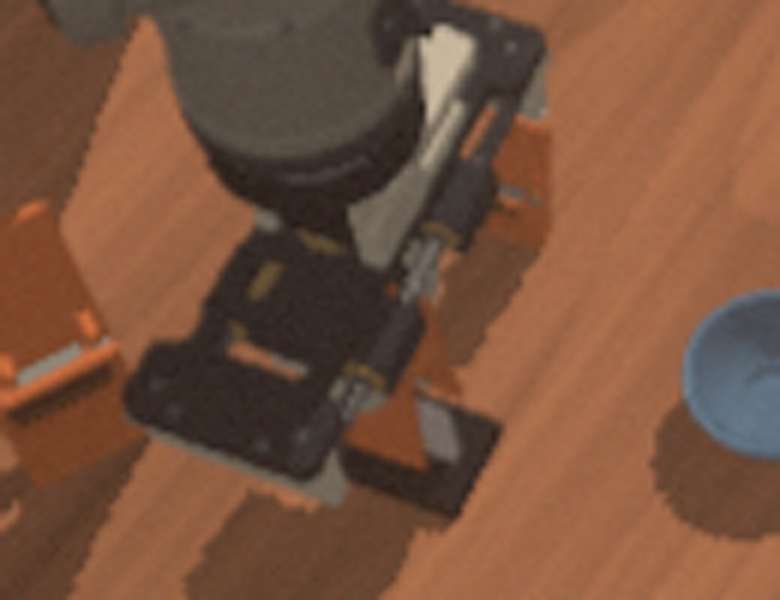

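The jaws stand spread either side of the fin (grip width about 27 mm, at the stop). I lift straight up.

Call:
arm_command(
  moves=[
    [-0.5,0,0,0,0],
    [-1,0,0,0,0],
    [-2,0,0,0,0],
    [-3.5,0,0,0,0],
    [-5,0,0,0,0],
    [-6.5,0,0,0,0],
    [-8,0,0,0,0],
    [-9.5,0,0,0,0],
    [-10,0,0,0,0],
    [-10,0,0,0,0],
  ],
)

```text
time: 12.65
tool_pos: [474.1, -276.8, 368.1]
tcp_rot: [-0.093, 1.564, -3.044]
contact_force: [0.1, -0.7, -0.5]
grip_width: 27.6
```

Run:
```python
from h import *
np.set_printoptions(precision=1,suppress=True)
from plant import bot
for n in ('scene','top'):
  c=bot.capture(n);pickle.dump(c,open(n+'8.pkl','wb'))
a=load('scene8')['frame'][170:300,110:270];b=load('top8')['frame'][170:260,280:400]
cv2.imwrite('pics/s9.png',cv2.resize(a,None,fx=5,fy=4.5,interpolation=cv2.INTER_CUBIC))
for n,o,k in(('top5',(180,115),0),('scene5',(270,130),0)):
  a=load(n)['frame'][o[1]:o[1]+90,o[0]:o[0]+110]; 
  cv2.imwrite(f'pics/z{n}.png',cv2.resize(a,None,fx=7,fy=6.6,interpolation=cv2.INTER_CUBIC))
plan([680,136,200],.248)
```

```text
t 12.75 grasp [ 472.4 -276.5  207.4] yaw 0.1909 w 27.6 F [-0.5  0.9 -0.8] M [-0. -0. -0.]
shift cm [  0.6 -36.6 -28.1] turn deg [-3.3  0.5  0.2]
```

View pics/s9.png

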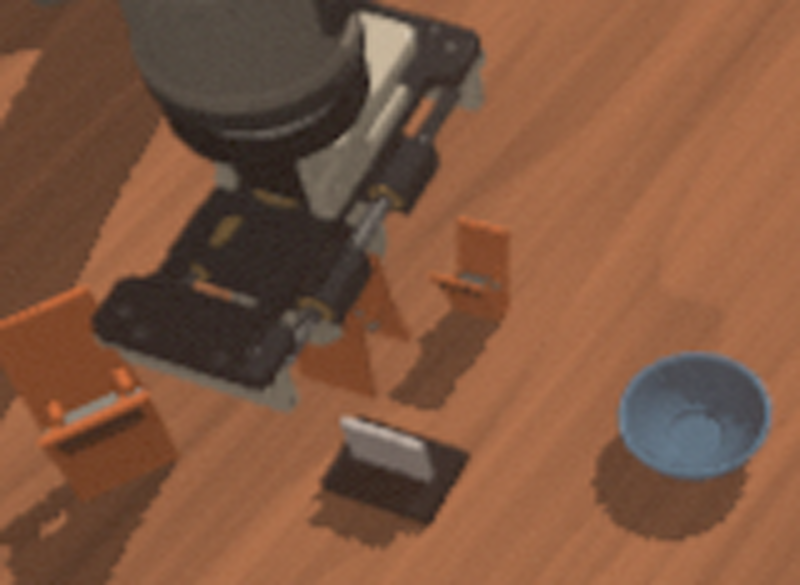

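View pics/ztop5.png

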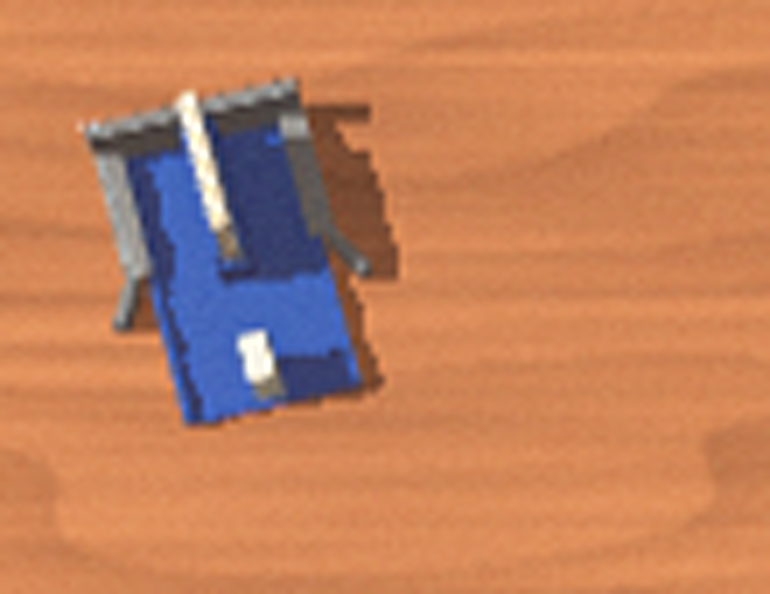

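View pics/zscene5.png

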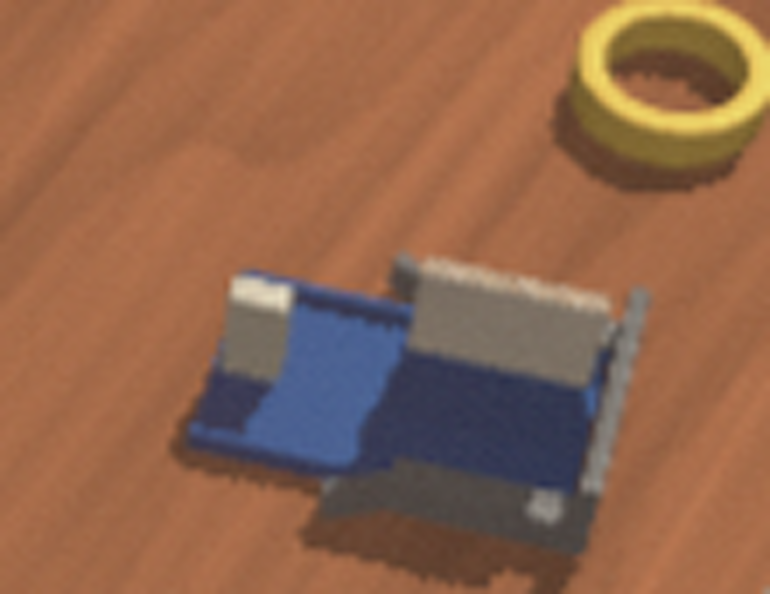

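Run:
```python
from h import *
np.set_printoptions(precision=1,suppress=True)
t=load('top5');s=load('scene5')
T=lambda x,y:[(x+.5)/7-.5+180,(y+.5)/6.6-.5+115]
S=lambda x,y:[(x+.5)/7-.5+270,(y+.5)/6.6-.5+130]
a=pl(t,T(188,94),96);b=pl(t,T(227,232),96);c=pl(s,S(425,262),96);d=pl(s,S(609,300),96)
for u,v in((a,b),(d,c)): print(u,v,(u+v)/2,np.linalg.norm(u-v),np.arctan2(*(u-v)[[1,0]]))
tab=pl(t,T(257,355),56),pl(s,S(262,292),56);print(tab)
# tray rear corners
print([pl(t,T(*p),12) for p in[(190,424),(362,385)]],[pl(s,S(*p),12) for p in[(188,435),(245,272)]])
# masks: white card top in top image
for n,c0,z,roi in(('top',t,96,(200,120,220,152)),):
    f=c0['frame'];x0,y0,x1,y1=roi;m=(f[y0:y1,x0:x1].min(2)>150).astype(np.uint8)
    pts=cv2.findNonZero(m)[:,0,:]+[x0,y0];w=np.array([pl(c0,p,z)[:2] for p in pts]);print(len(pts),w.mean(0))
    u,sv,vt=np.linalg.svd(w-w.mean(0));print(vt[0],np.arctan2(vt[0][1],vt[0][0]),((w-w.mean(0))@vt[0]).min(),((w-w.mean(0))@vt[0]).max())
```

```text
[711.2 142.1  96. ] [639.4 122.7  96. ] [675.3 132.4  96. ] 74.40339590529665 0.2642037423920163
[710.9 146.6  96. ] [644.3 128.5  96. ] [677.6 137.5  96. ] 69.00327970025589 0.26634992354843773
(array([586.2, 111.9,  56. ]), array([587. , 112.7,  56. ]))
[array([559.8, 149. ,  12. ]), array([580.2,  64.1,  12. ])] [array([584.4,  63.5,  12. ]), array([562.1, 151. ,  12. ])]
66 [679.7 133.5]
[-1.  -0.1] -3.06463791419121 -31.705600937210036 38.29537256296548
```

Run:
```python
from h import *
np.set_printoptions(precision=1,suppress=True)
plan([678,135.7,205],.252)
```

```text
t 12.75 grasp [ 472.4 -276.5  207.4] yaw 0.1909 w 27.6 F [-0.5  0.9 -0.8] M [-0. -0. -0.]
shift cm [  0.1 -36.6 -27.9] turn deg [-3.5  0.5  0.2]
```

Call:
arm_command(
  moves=[
    [0,-1.5,-1.1,0,0],
    [0,-4,-3,0,0],
    [0,-7,-5.3,-0.5,0],
    [0,-10,-7.6,-1,0],
    [0,-13,-9.9,-1.5,0],
    [0,-16,-12.2,-2,0],
    [0,-19,-14.5,-2.5,0],
    [0,-22,-16.8,-3,0],
    [0,-25,-19.1,-3.5,0],
    [0,-27,-20.6,-3.5,0],
  ],
)

```text
time: 13.75
tool_pos: [625.5, 29.9, 364.2]
tcp_rot: [-0.399, 1.559, 2.996]
contact_force: [1.0, 0.2, -0.7]
grip_width: 28.0
```

Run:
```python
from h import *
np.set_printoptions(precision=1,suppress=True)
plan([678,135.7,205],.252)
```

```text
t 13.75 grasp [623.7  30.2 205. ] yaw 0.2537 w 28.0 F [ 1.   0.2 -0.7] M [0. 0. 0.]
shift cm [-0.  -8.9 -7.7] turn deg [0.1 0.6 0.2]
```

Call:
arm_command(
  moves=[
    [0,-2.5,-2,0,0],
    [0,-5,-4,0,0],
    [0,-7,-6,0,0],
    [0,-8.4,-7.2,0,0],
    [0,-8.9,-7.7,0,0],
    [0,-8.9,-7.7,0,0],
    [0,-8.9,-7.7,0,0],
  ],
)

```text
time: 14.45
tool_pos: [677.5, 134.6, 363.2]
tcp_rot: [-0.342, 1.558, 3.053]
contact_force: [0.2, -0.2, -1.1]
grip_width: 27.7
```

Run:
```python
from h import *
np.set_printoptions(precision=1,suppress=True)
from plant import bot
plan([678,135.7,170],.252)
for n in ('scene','top'):
  c=bot.capture(n);pickle.dump(c,open(n+'9.pkl','wb'))
a=load('scene9')['frame'][90:220,250:380]
cv2.imwrite('pics/s10.png',cv2.resize(a,(650,585),interpolation=cv2.INTER_CUBIC))
```

```text
t 14.45 grasp [675.5 134.8 204.1] yaw 0.2532 w 27.7 F [ 0.2 -0.2 -1.1] M [-0. -0. -0.]
shift cm [ 3.4 -0.1 -0.1] turn deg [0.1 0.7 0.2]
```

View pics/s10.png

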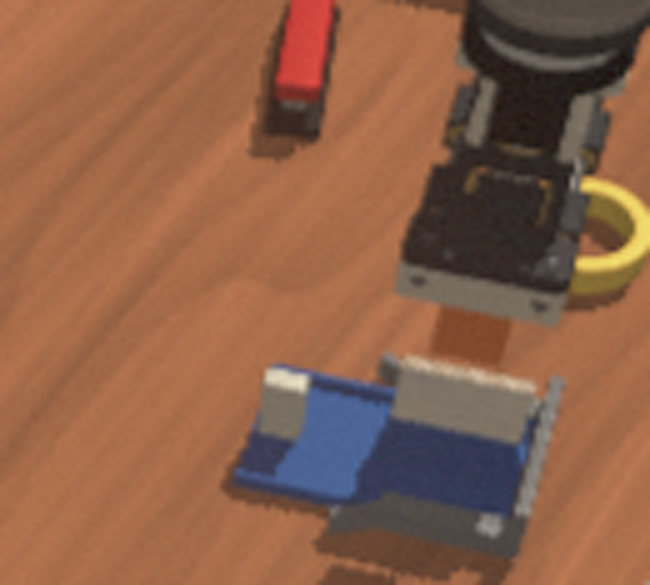

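Run:
```python
from h import *
np.set_printoptions(precision=0,suppress=True)
s=load('scene9');th=.253
ex=np.array([np.cos(th),np.sin(th),0]);ey=np.array([-np.sin(th),np.cos(th),0])
g=np.array([675.5,134.8,204.1]);f=lambda X:(proj(s,X)-[250,90]+.5)*[5,4.5]
for sx in(-18,18):
  for z in (-69,-67):print('lip',sx,f(g+sx*ex-19*ey+[0,0,z]),f(g+sx*ex-16.5*ey+[0,0,z]))
c=np.array([678,135.7,96])
for sx in(-35,35):print('card',sx,f(c+sx*ex-4*ey),f(c+sx*ex+4*ey))
a=s['frame'][140:190,325:365];cv2.imwrite('pics/s11.png',cv2.resize(a,None,fx=12,fy=12,interpolation=cv2.INTER_CUBIC))
```

```text
lip -18 [431. 348.] [432. 345.]
lip -18 [431. 346.] [432. 343.]
lip 18 [502. 363.] [503. 359.]
lip 18 [502. 361.] [503. 357.]
card -35 [401. 366.] [404. 355.]
card 35 [534. 393.] [537. 383.]
```

View pics/s11.png

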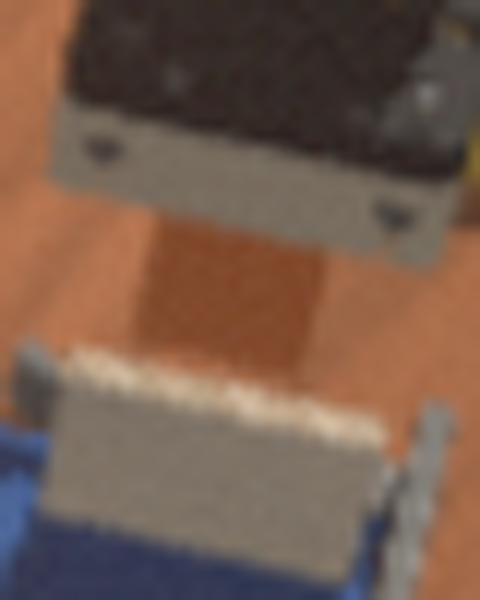

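Lips and cards project to within about 1 px of where they appear (lip about (431,350)–(500,363), card edge about (398,369)–(533,392)), so the jaws straddle the edge. I lower.

Run:
```python
from h import *
plan([678,135.7,144.5],.252)
```

```text
t 14.55 grasp [675.7 134.5 204.6] yaw 0.2525 w 27.7 F [ 0.1 -0.3 -1.2] M [-0.02  0.01  0.04]
shift cm [ 6.01  -0.096 -0.147] turn deg [0.03 0.63 0.24]
```

Call:
arm_command(
  moves=[
    [0,-0.1,-0.1,0,0],
    [0.8,-0.1,-0.1,0,0],
    [1.6,-0.1,-0.1,0,0],
    [2.4,-0.1,-0.1,0,0],
    [3.2,-0.1,-0.1,0,0],
    [3.8,-0.1,-0.1,0,0],
    [3.8,-0.1,-0.1,0,0],
  ],
)

```text
time: 15.25
tool_pos: [677.6, 135.6, 324.3]
tcp_rot: [-0.333, 1.557, 3.062]
contact_force: [-0.9, 0.8, -0.8]
grip_width: 27.5
```

Run:
```python
from h import *
from plant import bot
plan([678,135.7,144.5],.252)
for n in ('scene','top'):
  c=bot.capture(n);pickle.dump(c,open(n+'10.pkl','wb'))
a=load('scene10')['frame'][130:200,310:370]
cv2.imwrite('pics/s12.png',cv2.resize(a,None,fx=8,fy=8,interpolation=cv2.INTER_CUBIC))
```

```text
t 15.25 grasp [675.3 135.8 165.1] yaw 0.2526 w 27.5 F [-0.9  0.8 -0.8] M [ 0.   -0.01 -0.01]
shift cm [ 2.057  0.009 -0.072] turn deg [0.03 0.77 0.26]
```

View pics/s12.png

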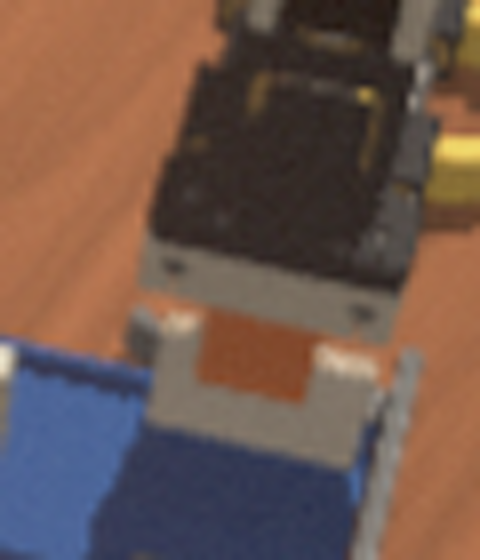

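The near jaw shows in front of the cards (lip from (200,385) to (305,400)) and no contact force has appeared. I go down the last 20 mm.

Call:
arm_command(
  moves=[
    [0.5,0,0,0,0],
    [1,0,0,0,0],
    [1.5,0,0,0,0],
    [2,0,0,0,0],
    [2.1,0,0,0,0],
    [2.1,0,0,0,0],
    [2.1,0,0,0,0],
    [2.1,0,0,0,0],
  ],
)

```text
time: 16.15
tool_pos: [677.7, 135.7, 305.1]
tcp_rot: [-0.38, 1.56, 3.014]
contact_force: [-0.4, 0.7, -0.5]
grip_width: 27.6
```

Run:
```python
from h import *
from plant import bot
plan([678,135.7,144.5],.252)
for n in ('scene','top'):
  c=bot.capture(n);pickle.dump(c,open(n+'11.pkl','wb'))
a=load('scene11')['frame'][130:200,310:370];b=load('top11')['frame'][100:200,180:260]
cv2.imwrite('pics/s13.png',cv2.resize(a,None,fx=8,fy=8,interpolation=cv2.INTER_CUBIC))
cv2.imwrite('pics/t13.png',cv2.resize(b,None,fx=6,fy=6,interpolation=cv2.INTER_CUBIC))
s=load('scene11');th=.253
ex=np.array([np.cos(th),np.sin(th),0]);ey=np.array([-np.sin(th),np.cos(th),0])
o=bot.get_obs();g=np.array(o['tool_pos'])+R.from_euler('xyz',o['tcp_rot']).as_matrix()[:,0]*159.2
f=lambda X:((proj(s,X)-[310,130]+.5)*8).round()
print('pred lip bottom',[f(g+sx*ex-19*ey+[0,0,-69]) for sx in(-18,18)])
```

```text
t 16.15 grasp [675.9 135.9 145.9] yaw 0.2526 w 27.6 F [-0.4  0.7 -0.5] M [-0.   -0.07  0.02]
shift cm [ 0.139  0.004 -0.034] turn deg [0.03 0.6  0.24]
pred lip bottom [array([190., 410.]), array([299., 435.])]
```

View pics/s13.png

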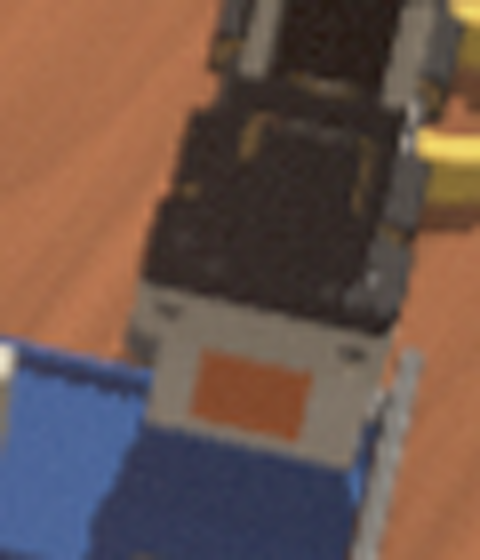

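View pics/t13.png

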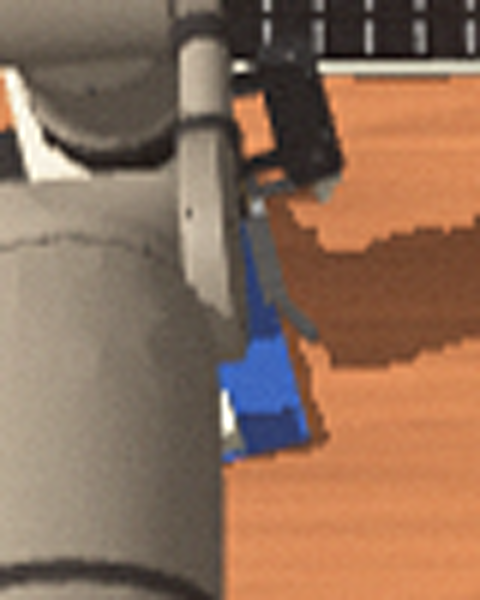

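The lip's bottom edge at (190,420)–(300,440) is within about 1 px of prediction. It sits about 17 mm below the card tops, no contact force shows, and the tray and cards are unmoved. I hand in, still holding.

Run:
```python
from plant import bot
o=bot.get_obs();print(o['time'],o['grip_width'],abs(o['dq']).max(),o['contact_force'])
print(bot.close_job())
```

```text
16.25 27.810418202755013 0.0016972835575006975 [-0.10452069  0.18306348 -0.87763666]
the job is handed in; nothing more can be done
None
```

The tray is home in the grey dock, and the arm is holding the middle-sized clip squeezed open over the cards. I handed the job in like that at 16.3 s; the interface gave no verdict.

**What I did:**
- I pinched the tray's tab, squared the tray to the dock and slid it along the desk until it met the back stop. The push rose to about 12 N for 1 mm of travel.
- I then squeezed the clip open on its rest, lifted it off and lowered its jaws over the top edge of the cards.

**Last checks:**
- **Clip opening:** the grip width was 27.8 mm, against 28 mm given for the clip's stop.
- **Contact:** the outside force was under 1 N and the arm was still.
- **Near jaw:** it shows in front of the cards about where predicted, with its lip about 17 mm below their top edge.
- **Tray and cards:** in the last scene view they stood unmoved in the dock.

**Not confirmed:**
- **Far jaw:** it was hidden in both views, so its clearance of about 10 mm is inferred from the centred grip.
- **Sideways position of the cards:** the two cameras disagreed by 4–5 mm. I used a value between them that agreed with the grip position on the tab, and the roughly 10 mm each side covers the difference.
- **Other desk items:** I did not measure the dish, stapler, roll or note block again. None was touched on purpose, and I saw no sign of contact.

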